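Unlock and open the clamp of a turning fixture

ROBOT

A 6-joint arm with a two-finger parallel gripper is mounted at the origin on the work surface. World frame = base frame: x ahead of the robot, y to its left, z up, the work surface at z = 0. Lengths are in mm, angles in rad, forces in N, time in s.
With the tool pointing down it reaches from about 350 to 775 mm from the base axis. Payload 7.3 kg.
Tool frame: the origin (TCP) lies midway between the tips of the shut fingers; the grasp point (between the pads) lies bot.tcp_to_grasp behind it (bot.tcp_to_grasp is the distance from the TCP to the grasp point, in mm); z points along the fingers, y is the direction in which the jaws open and shut (so a half turn about z gives the same grasp; the last joint's range is limited). The gripper opens to 92 mm and grips with 3 to 60 N. Pads are 19 mm wide; open, the fingers measure 130 mm over their backs; the gripper's body (75 mm by 190 mm) begins 47 mm behind the grasp point.
Start: joints at [-1.356, 0.342, 1.524, -0, 1.275, -0.146], TCP at [185.361, -491.213, 186.941] pointing down, gripper open.
Joint ranges: [-2.53, 2.53], [-0.77, 2.02], [0.04, 2.7], [-1, 4.14], [0.28, 2.66], [-3.11, 3.11]. Speed limits (rad/s): [2.57, 2.57, 3.14, 3.14, 3.14, 3.14].

INTERFACE

Orientations are given as [roll, pitch, yaw] about the fixed x, y, z axes, in that order (R = Rz(yaw) Ry(pitch) Rx(roll)).
In Python, from plant import bot gives the robot as it stands.
- The arm moves only by the shell command python3 -m inch 'ROWS'. ROWS is JSON, one flat list of numbers, 7 for each row, row after row: the shift along the world's x, y, z in cm, then the turn, a rotation vector about the world's x, y, z in degrees, then the gripper command: -1 is shut, 1 is fully open, values between are in proportion. In form: [tx, ty, tz, ax, ay, az, fingers, tx, ty, tz, ax, ay, az, fingers, ...]. A call has exactly 5 rows; each row is the pose to reach, as a shift and turn from the pose measured when the call began; what a row does not reach only later rows make up. A row lasts 1/10 s, in which the tool goes at most 50 mm and 8.59 degrees, less where a joint would pass 70% of its speed; a pose out of reach is approached as far as the arm can. A call with a gripper value outside its range is refused whole. The fingers move at their own pace and stop on an object; the grip force is fixed at half the most. Time passes only in rows, so rows that repeat a pose let the fingers close, or fill a call up. It gives the time, the measured TCP pose, the force and the opening at its end, in the units of the state.
- bot.get_obs(): the state, without advancing time (a new reading comes with each control period).
- bot.capture(name): name is "scene" or "top"; returns the picture (420x560x3 uint8, red, green, blue); there is no depth.
- bot.calibration(name): a dict with "fx", "fy", "cx", "cy" (pixels), "cam_to_world" (4x4, takes a point from camera to world coordinates). Camera axes: x right, y down, z forward; pixel columns grow to the right and rows downward; lengths in mm; the calibration is good to about 2 mm. A picture is of the moment at which its call begins. calibration takes no time and is no camera call.
- bot.close_job(): hands the job in, once; it reports no verdict.
The state is a dict: "time": time; "joint_positions": joint angles; "dq": joint speeds; "tau": joint torques, N m; "tool_pos": TCP position; "tcp_rot": TCP orientation; "contact_force": force on the tool from outside, world axes, zero at the start; "moment": the same for the moment, N m; "grip_width": finger opening in mm.
Only numpy, scipy, OpenCV 4.12 (cv2) and the standard library are available. Lean on these libraries where they do the work, as an engineer would, in place of code of your own. Each camera call takes 0.05 s, during which the arm holds its last target.

TASK

Open the clamp on the fixture so that the finished ring can be taken out: gently push the red safety tab along the metal strap towards the hinge until you feel it come up against its sprung stop, then raise the strap by its free end until it stands about upright, and let go of it. Never force the tab: its lock is strained by anything beyond about 15 N, whether you push on at the stop or pull the strap up while it is still locked. Leave the ring in its nest and the other parts where they are.

Things in the scene. Friction and masses are not known exactly. Their poses are not given: they have to be found in the camera images.
- fixture: Dark steel pallet plate, fixed, 260 x 220 x 22 mm, carrying the clamp; place and yaw vary. Origin on the table, on the strap's line; the plate spans x -135 to +125 mm. +x points along the strap from its free end to its hinge, z up. Under the strap a closed grey lock housing, 24 mm wide, x -103 to -27 mm, up to 49 mm above the table.
- strap (a joint): Angle of the clamp strap (rad): 0 lying shut and level, growing as its free end is raised, 1.57 straight up, end of travel 1.75. A stiff hinge: it stays at any angle where it is left, and takes about 3 N at the grip to raise. While the tab is locked it has only about 1 mm of play.
- strap_hinge (a point): Point on the strap's hinge axis, at fixture x = +75, y = 0 mm, 42 mm above the table; the axis is the fixture's y. Grey hinge cheeks with round pin heads stand to both sides.
- strap_grip (a point): Middle of the strap's bare free end, where it is taken (black cross lines): aluminium bar 28 mm wide (along fixture y), 9 mm thick. Shut, it lies level, 51 to 60 mm above the table. 183 mm from the hinge axis along the strap, 13.5 mm above the axis. The bar ends 14 mm beyond the point; 29 mm are free below it, and the sides are free.
- tab: Red safety tab on top of the strap; slides towards the hinge (fixture +x) to unlock. Origin on the strap's top face (60 mm above the table when shut) under the middle of its thumb piece, a block 10 mm (along the strap) x 22 mm x 22 mm high; on the hinge side a 4 mm high foot plate reaches 25 mm from the origin. Axes as the fixture's while shut.
- tab_push (a point): Middle of the thumb piece's face on the free-end side, where the tab is pushed: 5 mm behind its origin, 11 mm above the strap. It takes about 6 N to slide and stays where left. The lock lets go after 4 to 28 mm, unseen and different at each start; 1.5 mm further the tab meets a sprung stop of about 10 N/mm. Push until it is felt (11 to 14 N in all), no further.
- ring: Black turned ring, 56 mm outside, 28 mm bore, 27 mm high, loose in its nest of four brass pins on the plate, under the middle of the strap. Origin at the centre of its underside. To be left alone.
- spare_ring: The same kind of ring, loose on the plate beside the hinge, a bystander. Origin at the centre of its underside.
- plug: Loose stepped steel plug, 44 mm wide, 36 mm high, on the plate on the other side of the hinge, a bystander. Origin at the centre of its underside.
- blank_a: Loose black ring, 56 mm wide, 27 mm high, on the table, a bystander. Origin at the centre of its underside.
- blank_b: Loose black ring, 56 mm wide, 27 mm high, on the table, a bystander. Origin at the centre of its underside.
- flange: Loose aluminium flange, 72 mm wide, 32 mm high, on the table, a bystander. Origin at the centre of its underside.
- wrench: Loose wrench, 180 mm long, lying on the table, a bystander. Origin under its middle.

How it is judged (in metres and radians):
On the way, in this order (a step that is already met when the one before it is completed fails the run):
1. the tab has been slid at least 3.5 mm towards the hinge while the strap lies shut (distance of tab from where it was at the start of the episode above 0.0035 m and value of joint strap below 0.03 rad), for 0.2 s.
2. the strap has been raised (value of joint strap above 0.6 rad), for 0.1 s.
At the end, for the whole second after the job is handed in: The strap stands at 1.25 rad (72 degrees) or more, at rest and let go; the ring is still in its nest, within 6 mm of its start and upright (value of joint strap above 1.25 rad and velocity of joint strap between -0.05 and 0.05 rad/s and distance of ring from where it was at the start of the episode below 0.006 m and angle between ring's own z axis and vertical below 0.1 rad); the robot touches nothing.
It fails at once if the tab is pressed with more than 20 N (contact force between the fingers and tab above 20 N).
It fails at once if the strap is pulled against its lock: with the fingers off the tab, the lock bears more than 25 N (contact force between tab and anything else above 25 N and contact force between the fingers and tab below 1 N).
It fails at once if a bystander on the plate or table is moved by more than 30 mm (distance of any of spare_ring, plug, blank_a, blank_b, flange, wrench from where it was at the start of the episode above 0.03 m).
It also fails if it takes over 48 s, if anything falls off the work surface, if the arm or the gripper's body presses on something with over 40 N, if the wrist force passes 120 N, or if a joint passes its speed limit or range.

## Working session

There is one attempt and no reset: what is moved stays moved. The work goes in short steps, Python scripts to look and compute and a shell command to move; the robot and the scene stay as the last step left them, time stands still between calls to the robot, and variables do not carry over. Pictures are saved under pics/ and viewed, and the job is handed in when it is done.

```bash
mkdir -p pics
python3 - <<'E'
from plant import bot
import cv2
for n in ("scene","top"):
    cv2.imwrite(f"pics/{n}0.png",bot.capture(n)[:,:,::-1])
    c=bot.calibration(n);print(n,{k:c[k] for k in("fx","fy","cx","cy")},c["cam_to_world"])
o=bot.get_obs();print(o,bot.tcp_to_grasp)
E
```

```text
scene {'fx': 401.42658057042564, 'fy': 401.42658057042564, 'cx': 279.074142751401, 'cy': 215.44531645174945} [[ 8.63372840e-01  3.48534084e-01 -3.64844257e-01  9.77568235e+02]
 [ 5.04207013e-01 -6.23247933e-01  5.97776966e-01 -5.67157946e+02]
 [-1.90427821e-02 -7.00061430e-01 -7.13828667e-01  7.88809741e+02]
 [ 0.00000000e+00  0.00000000e+00  0.00000000e+00  1.00000000e+00]]
top {'fx': 385.20811806584464, 'fy': 385.20811806584464, 'cx': 275.25271573886494, 'cy': 208.4182572630318} [[-4.87303094e-03 -9.87101658e-01  1.60020533e-01  4.11087303e+02]
 [-9.99897163e-01  2.65144506e-03 -1.40937163e-02  4.50389122e+01]
 [ 1.34876451e-02 -1.60072756e-01 -9.87013068e-01  1.08680586e+03]
 [ 0.00000000e+00  0.00000000e+00  0.00000000e+00  1.00000000e+00]]
{'time': 0.1, 'joint_positions': array([-1.35601829e+00,  3.42630610e-01,  1.52492593e+00, -1.17157610e-05,
        1.27543010e+00, -1.45972163e-01]), 'dq': array([-2.53995475e-03,  2.56143755e-04, -9.00497398e-04,  5.36240704e-04,
       -2.44462779e-04, -9.45977827e-05]), 'tau': array([ 1.22329271e-03, -4.32007778e+01, -2.44692814e+01,  7.18414458e-02,
        5.25553920e-02, -3.78054085e-05]), 'tool_pos': array([ 185.25048249, -490.77018574,  186.32461001]), 'tcp_rot': array([-3.14021187e+00, -1.91676200e-04,  3.60753483e-01]), 'contact_force': array([ 0.15939669, -0.73347963, -0.11385096]), 'moment': array([0.00040364, 0.0038782 , 0.01044793]), 'grip_width': 91.7133566386965} 18.8
```

View pics/scene0.png

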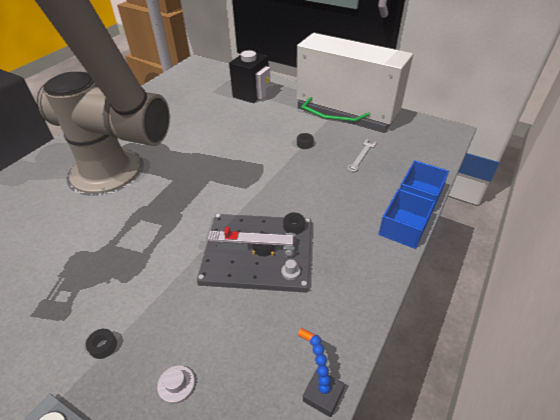

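View pics/top0.png

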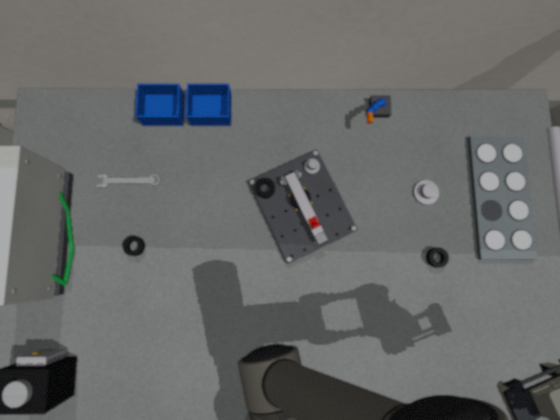

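Both views show the plate: in top around (300,207), with the tab at about (313,222) and the strap running from (292,176) to (321,240). In scene the strap runs from (210,235) to (293,240). I'll zoom in.

Run:
```python
import cv2
a=cv2.imread("pics/top0.png")[145:270,240:365];cv2.imwrite("pics/topz.png",cv2.resize(a,None,fx=4.8,fy=4.8,interpolation=cv2.INTER_CUBIC))
a=cv2.imread("pics/scene0.png")[205:300,190:320];cv2.imwrite("pics/scz.png",cv2.resize(a,None,fx=6,fy=6,interpolation=cv2.INTER_CUBIC))
```

```text
(no output)
```

View pics/topz.png

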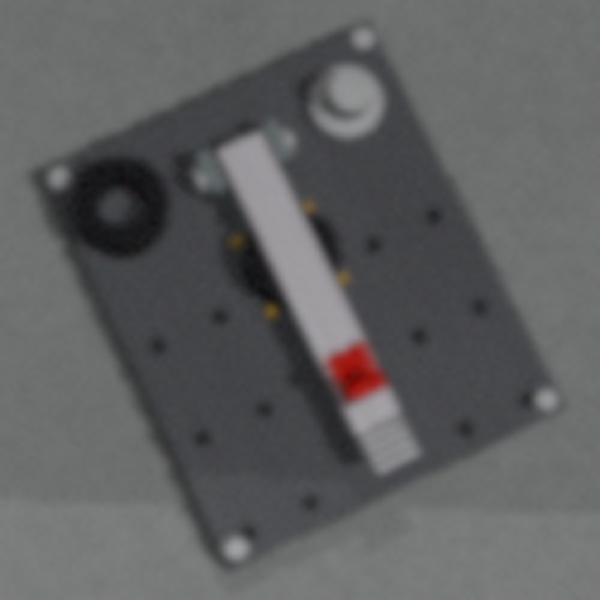

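View pics/scz.png

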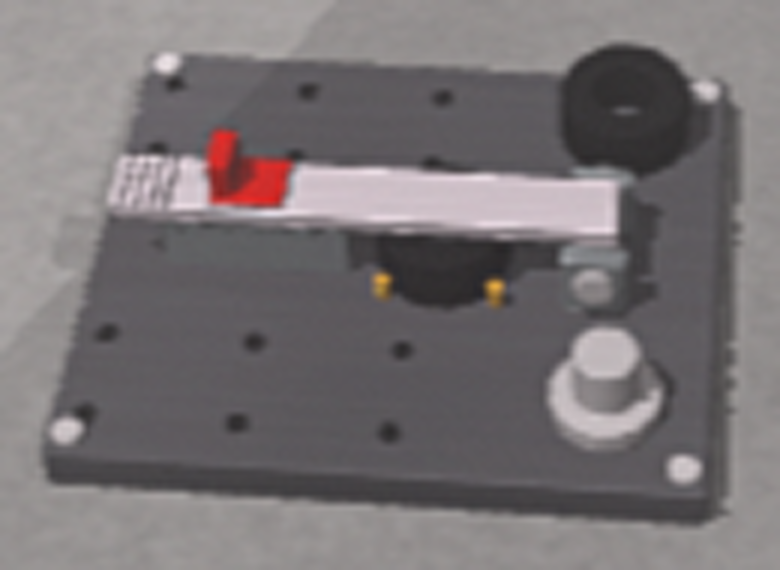

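```bash
cat > h.py <<'E'
import numpy as np
from plant import bot
def pt(n,u,v,z):
    c=bot.calibration(n);T=np.array(c["cam_to_world"])
    d=T[:3,:3]@[(u-c["cx"])/c["fx"],(v-c["cy"])/c["fy"],1]
    return T[:3,3]+d*(z-T[2,3])/d[2]
zt=lambda u,v:(240+(u+.5)/4.8-.5,145+(v+.5)/4.8-.5)
zs=lambda u,v:(190+(u+.5)/6-.5,205+(v+.5)/6-.5)
E
python3 - <<'E'
from h import *
np.set_printoptions(precision=1,suppress=True)
for n,f,P,S in (("top",zt,[(33,176),(367,18),(565,405),(222,573)],[(376,475),(421,454),(262,128),(218,150)]),("scene",zs,[(148,52),(735,78),(715,497),(48,460)],[(118,157),(109,205),(617,230),(620,178)])):
    p=np.array([pt(n,*f(*q),22) for q in P]);s=np.array([pt(n,*f(*q),60) for q in S])
    print(n,"plate",p[:,:2].tolist(),"center",p.mean(0)[:2],"sides",[np.linalg.norm(p[i]-p[i-1]) for i in range(4)])
    print([np.degrees(np.arctan2(*(p[i]-p[i-1])[1::-1])) for i in range(4)])
    fe=(s[0]+s[1])/2;he=(s[2]+s[3])/2;d=he-fe
    print("strap",fe,he,np.linalg.norm(d),"w",np.linalg.norm(s[0]-s[1]),"yaw",np.degrees(np.arctan2(d[1],d[0])))
# tab
print(pt("top",*zt(357,372),64), "thumb top scene",pt("scene",*zs(224,135),82))
E
```

```text
top plate [[661.7706703114369, 110.89336021969802], [758.4975550525114, -88.46124836277293], [525.1047958089192, -198.4077679320353], [429.5531725250127, 1.5602212314665564]] center [593.7 -43.6] sides [np.float64(256.66846623457246), np.float64(221.5814752969736), np.float64(257.9930565591477), np.float64(221.62425273936964)]
[np.float64(25.212094576126308), np.float64(-64.11733185693724), np.float64(-154.77584150672524), np.float64(115.54008475192167)]
strap [488.1 -95.6  60. ] [674.3  -9.5  60. ] 205.11271968310146 w 27.858632171603308 yaw 24.83233079882648
scene plate [[428.518099455888, -3.3641885333245227], [666.2124828584493, 110.92950636528428], [760.0155871340456, -89.87104187587721], [528.5056577904854, -201.51815587198058]] center [595.8 -46. ] sides [np.float64(221.95158614833935), np.float64(263.7454617518567), np.float64(221.63005785698252), np.float64(257.0251455564594)]
[np.float64(116.77529629040285), np.float64(25.680251555995586), np.float64(-64.96057436871952), np.float64(-154.25401963992238)]
strap [487.9 -97.8  60. ] [672.9  -8.1  60. ] 205.53032767695936 w 26.105245979793523 yaw 25.87822137592634
[539.5 -73.1  64. ] thumb top scene [526.5 -70.4  82. ]
```

Run:
```python
from h import *
np.set_printoptions(precision=1,suppress=True)
y=np.radians(25.3);R=np.array([[np.cos(y),np.sin(y)],[-np.sin(y),np.cos(y)]]);O=np.array([598.8,-44.8])
def F(l,n,q,z): w=pt(n,*q,z); print(l,R@(w[:2]-O),w)
F("thumb base L near scene z60","scene",zs(210,204),60)
F("thumb base L far top scene z82","scene",zs(210,131),82)
F("thumb top far right z82","scene",zs(238,131),82)
F("foot hinge end near z64","scene",zs(285,205),64)
F("foot hinge end far z64","scene",zs(292,160),64)
for q in [(350,405),(388,388)]: F("top free edge z60/82","top",zt(*q),60);F("..","top",zt(*q),82)
for q in [(328,362),(366,345)]: F("top hinge edge z64","top",zt(*q),64)
e=np.array([np.cos(y),np.sin(y)]);print("grip",O-108*e,"hinge",O+75*e)
```

```text
thumb base L near scene z60 [-81.3 -10.1] [529.6 -88.7  60. ]
thumb base L far top scene z82 [-82.3   9.5] [520.3 -71.4  82. ]
thumb top far right z82 [-71.1  10.3] [530.1 -65.9  82. ]
foot hinge end near z64 [-50.1 -12. ] [558.6 -77.   64. ]
foot hinge end far z64 [-51.1  12.3] [547.3 -55.5  64. ]
top free edge z60/82 [-80.4  10.9] [521.4 -69.3  60. ]
.. [-81.5  14.2] [519.1 -66.8  82. ]
top free edge z60/82 [-81.  -12.5] [530.9 -90.8  60. ]
.. [-82.1  -8.8] [528.4 -87.9  82. ]
top hinge edge z64 [-53.7  11.9] [545.2 -57.   64. ]
top hinge edge z64 [-54.3 -11.6] [554.7 -78.5  64. ]
grip [501.2 -91. ] hinge [666.6 -12.7]
```

```bash
python3 -m inch '[4,5,0,0,0,1,-1, 8,10,0,0,0,2,-1, 12,15,0,0,0,3,-1, 16,20,0,0,0,4,-1, 16,20,0,0,0,4.6,-1]'
```

```text
time: 0.6
tool_pos: [342.0, -294.0, 186.1]
tcp_rot: [-3.14, -0.0, 0.441]
contact_force: [0.7, -1.0, 0.3]
grip_width: 56.3
```

```bash
python3 -c "
from plant import bot;o=bot.get_obs();print(o['tool_pos'],o['tcp_rot'],o['contact_force'],o['joint_positions'])"
```

```text
[ 341.9661044  -293.96061064  186.13518147] [-3.13987557e+00 -1.57691302e-04  4.41203425e-01] [ 0.68759479 -1.04327566  0.32186757] [-8.80757844e-01  2.07944543e-01  1.71383433e+00  6.12721083e-04
  1.22143920e+00  2.48624724e-01]
```

```bash
python3 -m inch '[4,5,0,0,0,0,-1, 8,10,-1,0,0,0,-1, 12,15,-2,0,0,0,-1, 16,19.7,-4,0,0,0,-1, 16.8,20.7,-6.6,0,0,0,-1]'; python3 -m inch '[0,0,0,0,0,0,-1,0,0,0,0,0,0,-1,0,0,0,0,0,0,-1,0,0,0,0,0,0,-1,0,0,0,0,0,0,-1]'; python3 -c "
from plant import bot;import cv2
for n in ('scene','top'):
  i=bot.capture(n)[:,:,::-1]
  i=i[130:310,150:390] if n=='scene' else i[100:280,200:440]
  cv2.imwrite('pics/a_%s.png'%n,cv2.resize(i,None,fx=3,fy=3))
o=bot.get_obs();print(o['tool_pos'],o['tcp_rot'],o['contact_force'])"
```

```text
time: 1.1
tool_pos: [494.8, -106.5, 136.6]
tcp_rot: [3.141, -0.003, 0.442]
contact_force: [0.6, -1.5, -0.6]
grip_width: 16.6
time: 1.6
tool_pos: [494.5, -107.6, 137.2]
tcp_rot: [3.14, -0.004, 0.44]
contact_force: [-0.3, -0.4, 0.3]
grip_width: 0.2
[ 494.61942993 -107.3144074   137.07032883] [ 3.13997068 -0.00339823  0.44039028] [ 0.36946499 -0.45955122 -0.32267361]
```

View pics/a_scene.png

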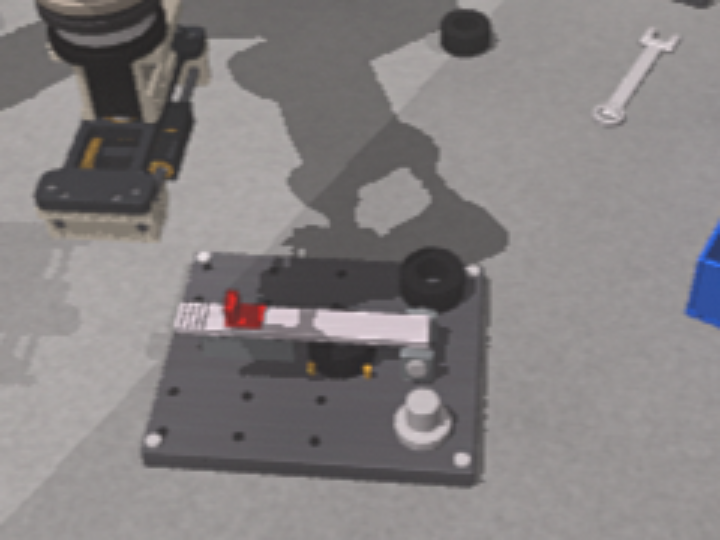

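```bash
python3 -c "
from plant import bot;import cv2,numpy as np
i=np.ascontiguousarray(bot.capture('scene')[:,:,::-1])
o=bot.get_obs();c=bot.calibration('scene');p=np.linalg.inv(c['cam_to_world'])@np.r_[o['tool_pos'],1]
u=c['fx']*p[0]/p[2]+c['cx'];v=c['fy']*p[1]/p[2]+c['cy'];print(u,v,o['tool_pos'])
cv2.imwrite('pics/b.png',i)"
```

```text
203.47948921722372 216.02162366030612 [ 494.64564501 -107.14515884  136.96301856]
```

View pics/b.png

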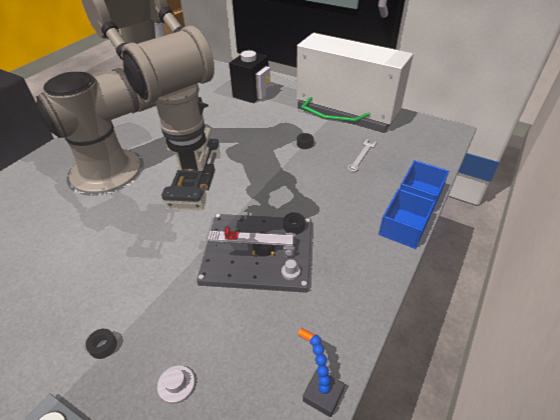

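```bash
python3 -c "
import cv2
i=cv2.imread('pics/b.png')[120:250,140:280];i=cv2.resize(i,None,fx=4.5,fy=4.5,interpolation=cv2.INTER_CUBIC)
cv2.circle(i,(int(63.5*4.5),int(96*4.5)),4,(0,255,0),1);cv2.imwrite('pics/bz.png',i)
from plant import bot
i=bot.capture('top')[:,:,::-1][180:400,200:440];cv2.imwrite('pics/bt.png',cv2.resize(i,None,fx=2.5,fy=2.5))
"
```

```text
(no output)
```

View pics/bz.png

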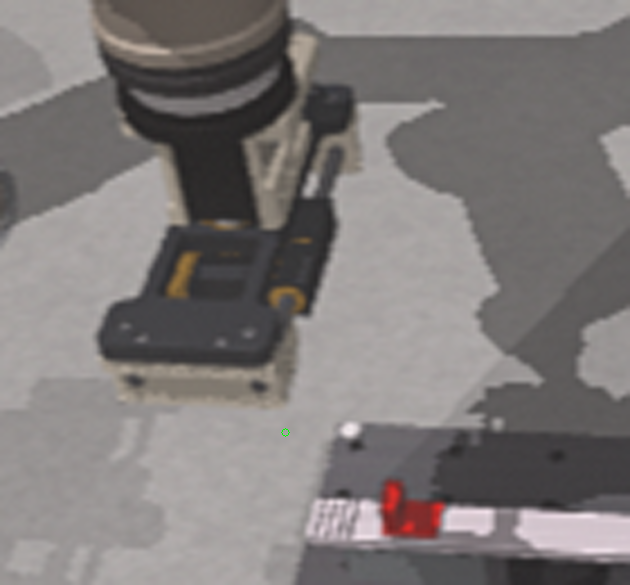

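View pics/bt.png

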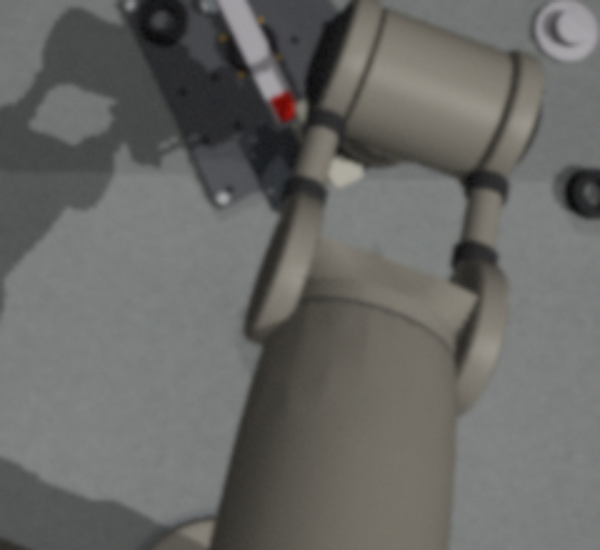

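```bash
python3 -c "
import cv2,numpy as np
from plant import bot
from scipy.spatial.transform import Rotation as Ro
o=bot.get_obs();c=bot.calibration('scene');i=cv2.imread('pics/b.png')
R=Ro.from_euler('xyz',o['tcp_rot']).as_matrix()
i=cv2.resize(i[90:270,120:300],None,fx=3.3,fy=3.3,interpolation=cv2.INTER_CUBIC)
def P(q):
  p=np.linalg.inv(c['cam_to_world'])@np.r_[o['tool_pos']+R@q,1]
  return int((c['fx']*p[0]/p[2]+c['cx']-120)*3.3),int((c['fy']*p[1]/p[2]+c['cy']-90)*3.3)
for y,col in((-95,(0,255,0)),(95,(255,0,0))):
  cv2.line(i,P([-37,y,-66]),P([37,y,-66]),col,1)
for x in(-37,37): cv2.line(i,P([x,-95,-66]),P([x,95,-66]),(0,255,255),1)
cv2.line(i,P([0,0,0]),P([0,0,-66]),(0,0,255),1);cv2.imwrite('pics/bz2.png',i)
print(o)
"
```

```text
{'time': 1.8, 'joint_positions': array([-3.65494438e-01,  3.53146099e-01,  1.65573518e+00,  1.51101828e-03,
        1.12959301e+00,  7.63734963e-01]), 'dq': array([ 0.00661724,  0.0035414 ,  0.0003937 ,  0.00057178, -0.00042087,
       -0.0005231 ]), 'tau': array([-8.06791428e-02, -4.20483327e+01, -2.27588081e+01,  7.77731510e-02,
       -4.30124311e-02, -1.44638187e-03]), 'tool_pos': array([ 494.65379535, -106.97156138,  136.84568856]), 'tcp_rot': array([ 3.14028707, -0.00314472,  0.44092586]), 'contact_force': array([ 1.34031533,  0.27884309, -0.48528989]), 'moment': array([-0.01005301,  0.02663526,  0.03109062]), 'grip_width': 0.14686021258058915}
```

View pics/bz2.png

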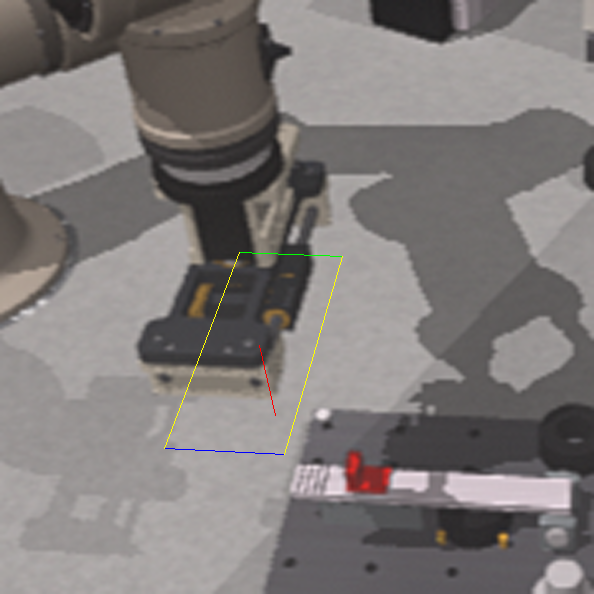

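```bash
python3 -c "
import cv2,numpy as np
from plant import bot
from scipy.spatial.transform import Rotation as Ro
o=bot.get_obs();c=bot.calibration('top');i=bot.capture('top')[:,:,::-1]
R=Ro.from_euler('xyz',o['tcp_rot']).as_matrix()
i=cv2.resize(i[160:320,200:400],None,fx=4,fy=4,interpolation=cv2.INTER_CUBIC)
def P(q):
  p=np.linalg.inv(c['cam_to_world'])@np.r_[o['tool_pos']+R@q,1]
  return int((c['fx']*p[0]/p[2]+c['cx']-200)*4),int((c['fy']*p[1]/p[2]+c['cy']-160)*4)
for y,col in((-95,(0,255,0)),(95,(255,0,0))):
  cv2.line(i,P([-37,y,-66]),P([37,y,-66]),col,1)
for x in(-37,37): cv2.line(i,P([x,-95,-66]),P([x,95,-66]),(0,255,255),1)
cv2.line(i,P([0,0,0]),P([0,0,-66]),(0,0,255),1);cv2.imwrite('pics/bt2.png',i)
"
```

```text
(no output)
```

View pics/bt2.png

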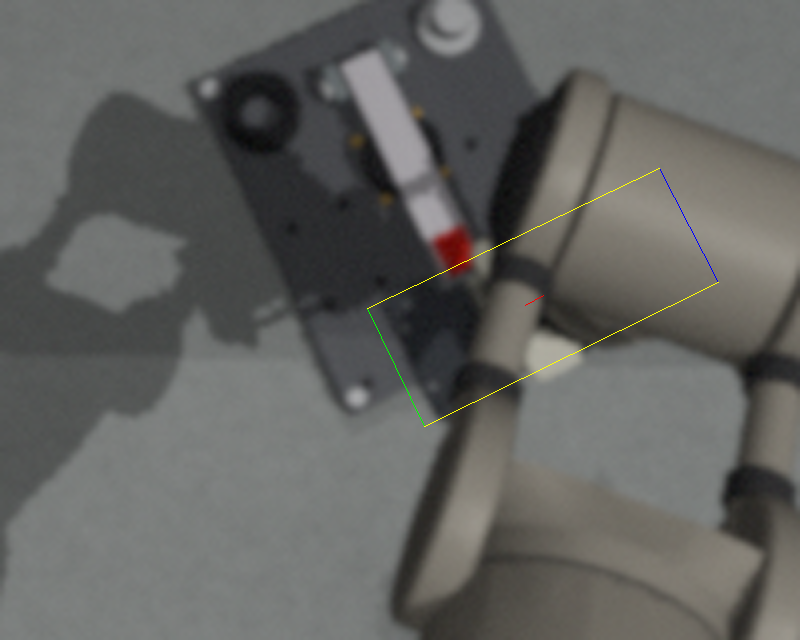

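```bash
python3 -m inch '[0,0,0,0,0,-8,-1,0,0,0,0,0,-16,-1,0,0,0,0,0,-24,-1,0,0,0,0,0,-32,-1,0,0,0,0,0,-40,-1]';python3 -m inch '[0,0,0,0,0,-8,-1,0,0,0,0,0,-16,-1,0,0,0,0,0,-24,-1,0,0,0,0,0,-32,-1,0,0,0,0,0,-32,-1]'
cat >> h.py <<'E'
import cv2
from scipy.spatial.transform import Rotation as Ro
def shot(n,name,box,k,draw=True):
    i=bot.capture(n)[:,:,::-1];o=bot.get_obs();c=bot.calibration(n)
    R=Ro.from_euler('xyz',o['tcp_rot']).as_matrix();a,b,cc,d=box
    i=cv2.resize(i[a:b,cc:d],None,fx=k,fy=k,interpolation=cv2.INTER_CUBIC)
    def P(q):
      p=np.linalg.inv(c['cam_to_world'])@np.r_[o['tool_pos']+R@q,1]
      return int((c['fx']*p[0]/p[2]+c['cx']-cc+.5)*k),int((c['fy']*p[1]/p[2]+c['cy']-a+.5)*k)
    if draw:
      for x in(-37,37): cv2.line(i,P([x,-95,-66]),P([x,95,-66]),(0,255,255),1)
      for y in(-95,95): cv2.line(i,P([-37,y,-66]),P([37,y,-66]),(0,255,255),1)
      cv2.line(i,P([0,0,0]),P([0,0,-66]),(0,0,255),1)
    cv2.imwrite('pics/%s.png'%name,i)
    print(o['time'],o['tool_pos'].round(1),o['tcp_rot'].round(3),o['contact_force'].round(1),o['joint_positions'].round(2))
E
python3 -c "
from h import *
shot('scene','c1',(90,270,120,300),3.3)"
```

```text
time: 2.35
tool_pos: [494.6, -106.9, 136.8]
tcp_rot: [3.14, -0.003, -0.263]
contact_force: [0.2, -0.3, -0.1]
grip_width: 0.3
time: 2.85
tool_pos: [494.6, -107.0, 136.8]
tcp_rot: [3.14, -0.003, -0.823]
contact_force: [-0.4, 0.8, -0.4]
grip_width: 0.9
2.9 [ 494.6 -106.9  136.8] [ 3.14e+00 -3.00e-03 -8.18e-01] [-0.4 -0.  -0.1] [-0.36  0.35  1.65 -0.    1.13  2.03]
```

View pics/c1.png

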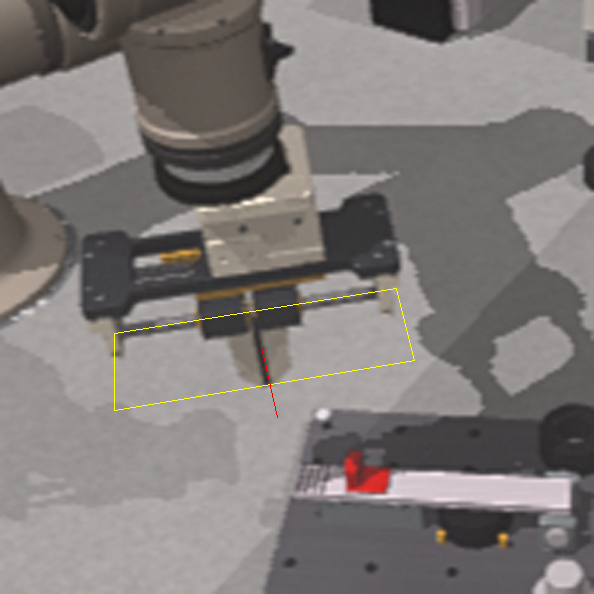

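Fingertips appear about 28 px (zoomed) above where the reported TCP projects: seen at (265,387), expected (277,417). I'll check by touching the bare table gently, clear of the plate.

```bash
python3 -m inch '[-4,-2.4,0,0,0,0,-1,-8,-4.8,-2,0,0,0,-1,-11.5,-6.8,-5,0,0,0,-1,-11.5,-6.8,-9.7,0,0,0,-1,-11.5,-6.8,-9.7,0,0,0,-1]';python3 -m inch '[0,0,0,0,0,0,-1,0,0,0,0,0,0,-1,0,0,0,0,0,0,-1,0,0,0,0,0,0,-1,0,0,0,0,0,0,-1]'
python3 -c "
from h import *
shot('scene','c2',(90,270,80,260),3.3)"
```

```text
time: 3.4
tool_pos: [375.6, -173.3, 36.2]
tcp_rot: [3.138, 0.007, -0.817]
contact_force: [0.4, 0.5, 0.2]
grip_width: 0.5
time: 3.9
tool_pos: [376.3, -173.4, 37.0]
tcp_rot: [3.139, 0.005, -0.817]
contact_force: [-0.5, -0.3, 0.6]
grip_width: 0.1
3.95 [ 376.2 -173.3   36.8] [ 3.139  0.005 -0.817] [ 0.  -0.2 -0. ] [-0.62  0.35  2.01 -0.    0.78  1.77]
```

View pics/c2.png

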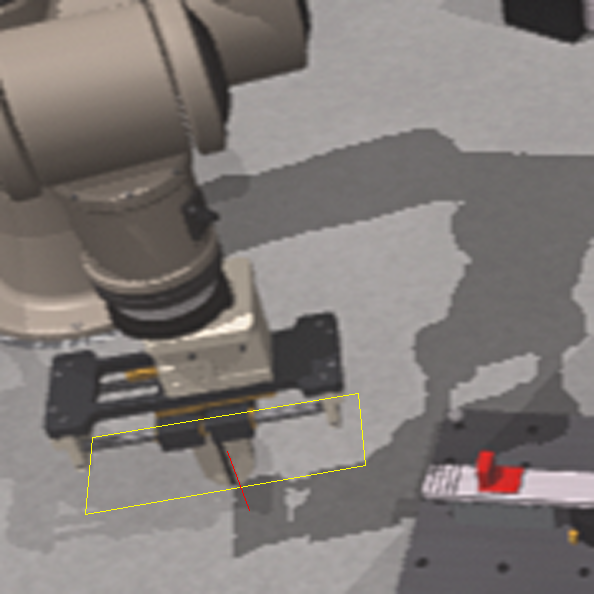

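```bash
python3 -m inch '[0,0,-0.6,0,0,0,-1,0,0,-1.2,0,0,0,-1,0,0,-1.8,0,0,0,-1,0,0,-2.4,0,0,0,-1,0,0,-3,0,0,0,-1]';python3 -m inch '[0,0,-0.1,0,0,0,-1,0,0,-0.2,0,0,0,-1,0,0,-0.3,0,0,0,-1,0,0,-0.4,0,0,0,-1,0,0,-0.5,0,0,0,-1]'
python3 -c "
from h import *
shot('scene','c3',(90,270,80,260),3.3)"
```

```text
time: 4.45
tool_pos: [376.0, -173.3, 6.1]
tcp_rot: [3.139, 0.006, -0.817]
contact_force: [0.1, 1.3, 0.7]
grip_width: 0.3
time: 4.95
tool_pos: [376.1, -173.3, 1.2]
tcp_rot: [3.139, 0.006, -0.817]
contact_force: [-0.7, -0.2, -0.7]
grip_width: 0.4
5.0 [ 376.  -173.3    1. ] [ 3.139  0.006 -0.817] [-0.   0.1 -0.1] [-0.62  0.42  2.04 -0.    0.68  1.77]
```

View pics/c3.png

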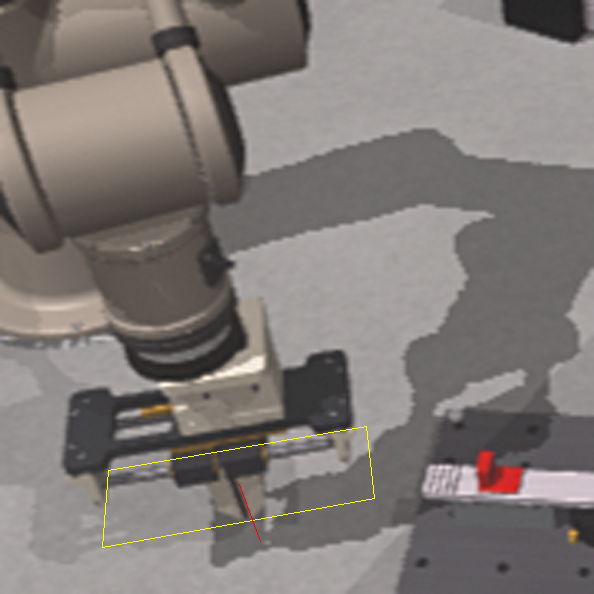

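```bash
python3 -m inch '[0,0,-0.1,0,0,0,-1,0,0,-0.2,0,0,0,-1,0,0,-0.3,0,0,0,-1,0,0,-0.3,0,0,0,-1,0,0,-0.3,0,0,0,-1]'
```

```text
time: 5.5
tool_pos: [376.0, -173.3, -2.0]
tcp_rot: [3.139, 0.006, -0.817]
contact_force: [0.2, -0.3, -0.2]
grip_width: 0.4
```

```bash
for k in 1 2 3 ; do :; done; python3 -m inch '[0,0,-0.1,0,0,0,-1,0,0,-0.2,0,0,0,-1,0,0,-0.3,0,0,0,-1,0,0,-0.4,0,0,0,-1,0,0,-0.5,0,0,0,-1]'; python3 -m inch '[0,0,-0.1,0,0,0,-1,0,0,-0.2,0,0,0,-1,0,0,-0.3,0,0,0,-1,0,0,-0.4,0,0,0,-1,0,0,-0.5,0,0,0,-1]'
```

```text
time: 6.0
tool_pos: [376.0, -173.2, -7.1]
tcp_rot: [3.139, 0.006, -0.817]
contact_force: [-0.4, -0.9, -0.5]
grip_width: 0.6
time: 6.5
tool_pos: [376.0, -173.3, -12.2]
tcp_rot: [3.139, 0.006, -0.817]
contact_force: [-0.2, 0.3, 0.7]
grip_width: 0.4
```

```bash
python3 -m inch '[0,0,-0.1,0,0,0,-1,0,0,-0.2,0,0,0,-1,0,0,-0.3,0,0,0,-1,0,0,-0.4,0,0,0,-1,0,0,-0.4,0,0,0,-1]'; python3 -c "
from h import *
shot('scene','c4',(90,270,80,260),3.3)"
```

```text
time: 7.0
tool_pos: [375.9, -173.2, -16.3]
tcp_rot: [3.139, 0.006, -0.817]
contact_force: [0.7, -0.4, 0.6]
grip_width: 0.2
7.05 [ 375.9 -173.2  -16.2] [ 3.139  0.006 -0.817] [-0.9 -0.3 -1. ] [-0.62  0.46  2.06 -0.    0.63  1.77]
```

View pics/c4.png

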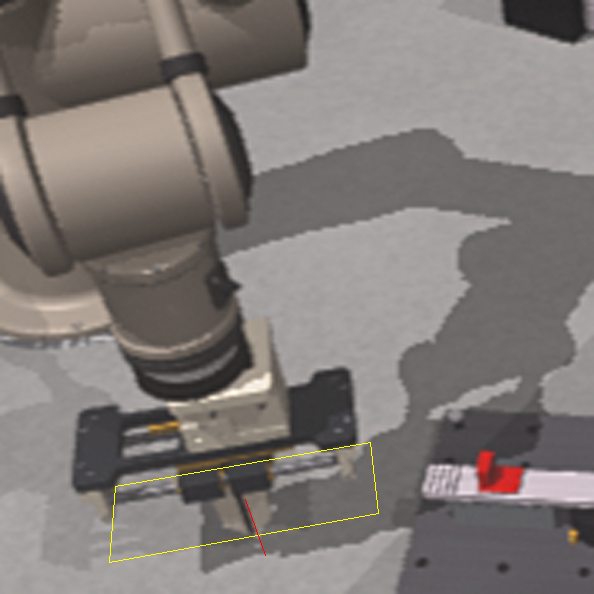

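```bash
python3 -m inch '[0,0,-0.1,0,0,0,-1,0,0,-0.2,0,0,0,-1,0,0,-0.3,0,0,0,-1,0,0,-0.4,0,0,0,-1,0,0,-0.4,0,0,0,-1]'; python3 -m inch '[0,0,-0.1,0,0,0,-1,0,0,-0.2,0,0,0,-1,0,0,-0.3,0,0,0,-1,0,0,-0.3,0,0,0,-1,0,0,-0.3,0,0,0,-1]'
```

```text
time: 7.55
tool_pos: [375.9, -173.1, -20.4]
tcp_rot: [3.139, 0.006, -0.817]
contact_force: [-0.5, -0.9, -0.4]
grip_width: 0.6
time: 8.05
tool_pos: [375.8, -173.1, -23.4]
tcp_rot: [3.138, 0.007, -0.817]
contact_force: [0.0, 0.5, 0.4]
grip_width: 0.6
```

```bash
python3 -m inch '[0,0,-0.1,0,0,0,-1,0,0,-0.2,0,0,0,-1,0,0,-0.3,0,0,0,-1,0,0,-0.3,0,0,0,-1,0,0,-0.3,0,0,0,-1]'; python3 -c "
from h import *
shot('scene','c5',(90,270,80,260),3.3)"
```

```text
time: 8.55
tool_pos: [375.8, -173.1, -26.4]
tcp_rot: [3.138, 0.007, -0.817]
contact_force: [0.5, 0.2, -0.0]
grip_width: 0.4
8.6 [ 375.8 -173.2  -26.4] [ 3.138  0.007 -0.817] [ 0.4 -0.2  0.2] [-0.62  0.48  2.06 -0.    0.6   1.77]
```

View pics/c5.png

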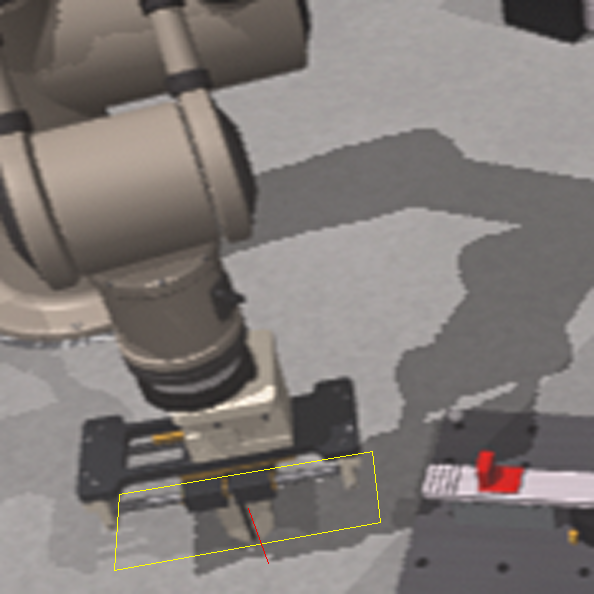

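```bash
python3 -m inch '[0,0,-0.1,0,0,0,-1,0,0,-0.2,0,0,0,-1,0,0,-0.3,0,0,0,-1,0,0,-0.3,0,0,0,-1,0,0,-0.3,0,0,0,-1]';python3 -m inch '[0,0,-0.1,0,0,0,-1,0,0,-0.2,0,0,0,-1,0,0,-0.3,0,0,0,-1,0,0,-0.3,0,0,0,-1,0,0,-0.3,0,0,0,-1]'
```

```text
time: 9.1
tool_pos: [375.8, -173.1, -29.5]
tcp_rot: [3.138, 0.007, -0.817]
contact_force: [0.1, 0.4, 0.2]
grip_width: 0.1
time: 9.6
tool_pos: [375.8, -173.1, -32.5]
tcp_rot: [3.138, 0.007, -0.817]
contact_force: [-0.0, -0.6, 0.0]
grip_width: 0.4
```

```bash
python3 -c "
from h import *
shot('scene','c6',(90,270,80,260),3.3)
for nm,(u,v,x0),xyz in (('c1',(265,388,120),(494.6,-106.9,136.8)),('c3',(252,519,80),(376,-173.3,1.)),('c5',(258,544,80),(375.8,-173.2,-26.4))):
  for z in (xyz[2]+10,xyz[2]+20,xyz[2]+25,xyz[2]+30,xyz[2]+40):
    p=pt('scene',x0+u/3.3-.5,90+v/3.3-.5,z); print(nm,z-xyz[2],p[:2]-xyz[:2])
"
```

```text
9.65 [ 375.8 -173.1  -32.5] [ 3.138  0.007 -0.817] [ 0.4 -0.1 -0.1] [-0.62  0.49  2.07 -0.    0.59  1.77]
c1 10.0 [-17.92483812  11.64853094]
c1 20.0 [-10.12288371   4.29807429]
c1 25.0 [-6.22190651  0.62284596]
c1 30.0 [-2.32092931 -3.05238236]
c1 40.0 [  5.48102509 -10.40283901]
c3 10.0 [-13.07867703   8.38048658]
c3 20.0 [-5.17639863  3.20906211]
c3 25.0 [-1.22525943  0.62334988]
c3 30.0 [ 2.72587977 -1.96236236]
c3 40.0 [10.62815817 -7.13378683]
c5 10.0 [-12.7418       5.47751273]
c5 20.0 [-5.11012339  0.51687404]
c5 25.0 [-1.29428509 -1.9634453 ]
c5 30.0 [ 2.52155321 -4.44376464]
c5 40.0 [10.15322982 -9.40440332]
```

View pics/c6.png

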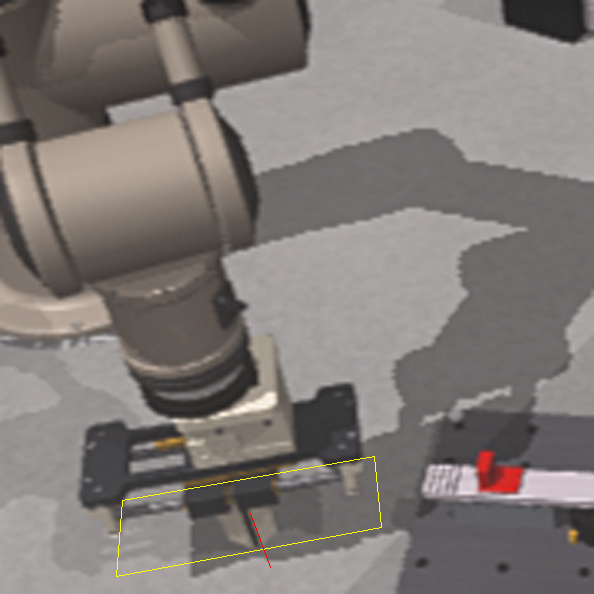

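```bash
python3 -c "
from h import *
shot('scene','c7',(215,275,115,195),8,False)"
```

```text
9.7 [ 375.8 -173.2  -32.4] [ 3.138  0.007 -0.817] [-0.4  0.2 -0.3] [-0.62  0.49  2.07 -0.    0.59  1.77]
```

View pics/c7.png

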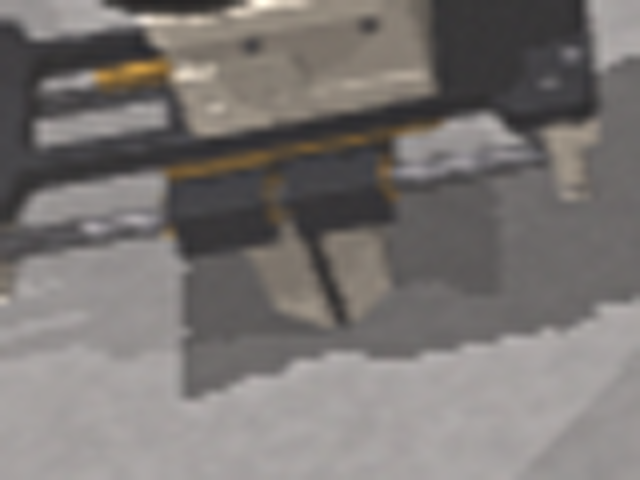

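```bash
python3 -m inch '[0,0,-0.1,0,0,0,-1,0,0,-0.2,0,0,0,-1,0,0,-0.3,0,0,0,-1,0,0,-0.4,0,0,0,-1,0,0,-0.4,0,0,0,-1]'; python3 -c "
from h import *
shot('scene','c8',(215,275,115,195),8,False)
print(pt('scene',157.6,254.75,0))"
```

```text
time: 10.2
tool_pos: [375.7, -173.1, -36.6]
tcp_rot: [3.138, 0.007, -0.817]
contact_force: [1.0, 0.1, 0.3]
grip_width: 0.5
10.25 [ 375.8 -173.1  -36.5] [ 3.138  0.007 -0.817] [-0.6 -0.9  0.7] [-0.62  0.5   2.07 -0.    0.58  1.77]
[ 3.76289268e+02 -1.76946345e+02  1.13686838e-13]
```

View pics/c8.png

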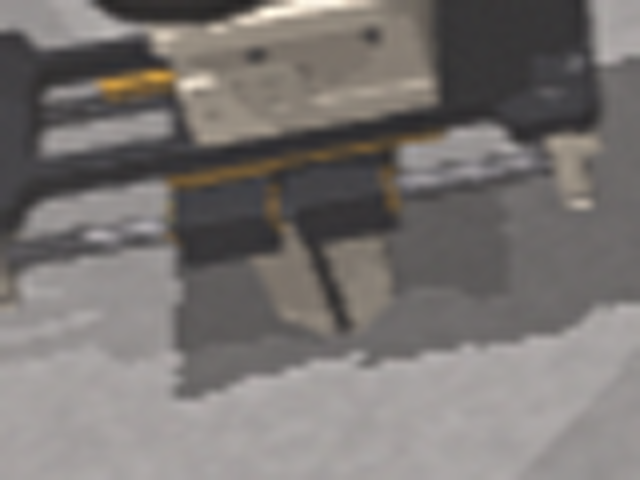

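```bash
python3 -m inch '[0,0,-0.1,0,0,0,-1,0,0,-0.2,0,0,0,-1,0,0,-0.3,0,0,0,-1,0,0,-0.4,0,0,0,-1,0,0,-0.4,0,0,0,-1]'; python3 -c "
from h import *
shot('scene','c9',(215,275,115,195),8,False)"
```

```text
time: 10.75
tool_pos: [375.8, -173.1, -39.6]
tcp_rot: [3.138, 0.006, -0.817]
contact_force: [-3.8, 1.3, 15.4]
grip_width: 0.2
10.8 [ 375.8 -173.1  -39.6] [ 3.138  0.006 -0.817] [-3.4  1.7 15.9] [-0.62  0.51  2.07 -0.    0.57  1.77]
```

View pics/c9.png

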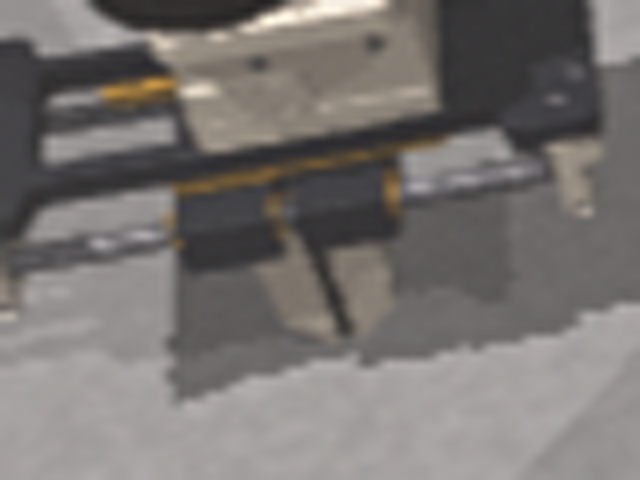

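```bash
python3 -m inch '[0,0,1,0,0,8,-1,0,0,3,0,0,16,-1,0,0,6,0,0,24,-1,0,0,9,0,0,32,-1,0,0,12,0,0,40,-1]'; python3 -c "
from h import *
print(pt('scene',157.9,256.75,0))"
```

```text
time: 11.3
tool_pos: [375.5, -173.0, 81.5]
tcp_rot: [3.139, 0.007, -0.113]
contact_force: [0.5, -0.7, 0.9]
grip_width: 0.4
[ 381.39679893 -181.45686051    0.        ]
```

The tip really sits about 38.5 mm above the reported z: first contact with the table came at a reported z of about -38.5. The xy position agrees. I'll apply that offset from here on.

```bash
python3 -m inch '[3,2,0,0,0,8,-1,6,4,0,0,0,16,-1,9,6,0,0,0,24,-1,12,8,0,0,0,31.8,-1,13.2,8.5,0,0,0,31.8,-1]';python3 -m inch '[0,0,0,0,0,0,-1,0,0,0,0,0,0,-1,0,0,0,0,0,0,-1,0,0,0,0,0,0,-1,0,0,0,0,0,0,-1]'
```

```text
time: 11.8
tool_pos: [509.6, -86.1, 81.3]
tcp_rot: [3.138, 0.006, 0.447]
contact_force: [-0.8, -0.2, 0.6]
grip_width: 0.5
time: 12.3
tool_pos: [509.1, -86.7, 81.5]
tcp_rot: [3.138, 0.006, 0.446]
contact_force: [-0.6, 0.3, 0.2]
grip_width: 0.5
```

```bash
python3 -m inch '[0,0,-2,0,0,0,-1,0,0,-3.5,0,0,0,-1,0,0,-4.4,0,0,0,-1,0,0,-4.9,0,0,0,-1,0,0,-5.3,0,0,0,-1]'; python3 -c "
from h import *
shot('scene','d1',(160,280,150,310),5,False)"
```

```text
time: 12.8
tool_pos: [509.2, -86.9, 28.4]
tcp_rot: [3.138, 0.005, 0.446]
contact_force: [0.3, 0.1, -0.2]
grip_width: 0.1
12.85 [508.9 -86.8  28. ] [3.139 0.006 0.446] [-1.1 -0.  -0.3] [-0.31  0.51  1.75 -0.01  0.88  0.82]
```

View pics/d1.png

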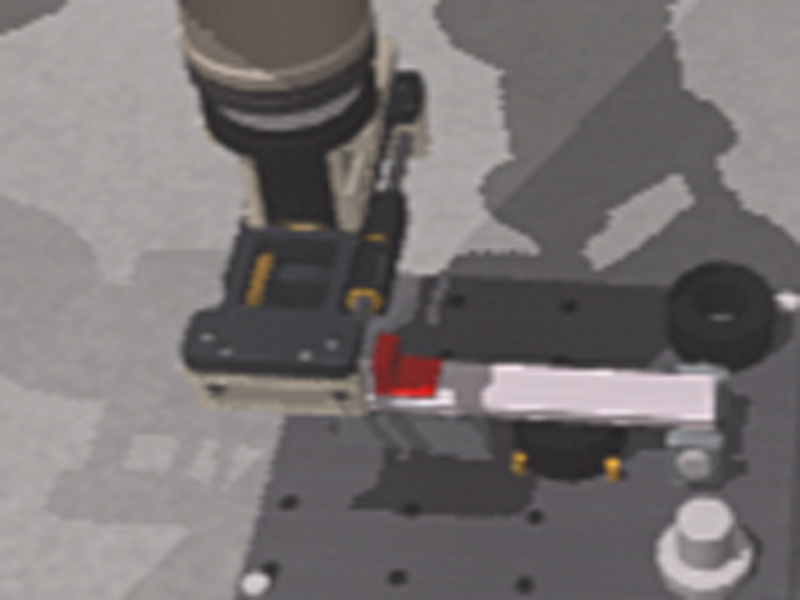

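```bash
python3 -m inch '[0.09,0.043,0,0,0,0,-1,0.18,0.085,0,0,0,0,-1,0.27,0.13,0,0,0,0,-1,0.36,0.17,0,0,0,0,-1,0.45,0.213,0,0,0,0,-1]'
```

```text
time: 13.35
tool_pos: [513.6, -84.6, 28.2]
tcp_rot: [3.138, 0.006, 0.446]
contact_force: [0.4, -0.3, 0.3]
grip_width: 0.3
```

```bash
python3 -m inch '[0.04,0.02,0,0,0,0,-1,0.09,0.043,0,0,0,0,-1,0.14,0.065,0,0,0,0,-1,0.18,0.085,0,0,0,0,-1,0.22,0.105,0,0,0,0,-1]'
```

```text
time: 13.85
tool_pos: [515.5, -83.7, 28.2]
tcp_rot: [3.138, 0.006, 0.446]
contact_force: [-2.4, -1.9, 1.3]
grip_width: 0.7
```

```bash
python3 -m inch '[0.04,0.02,0,0,0,0,-1,0.08,0.038,0,0,0,0,-1,0.12,0.057,0,0,0,0,-1,0.16,0.076,0,0,0,0,-1,0.18,0.085,0,0,0,0,-1]'
```

```text
time: 14.35
tool_pos: [516.4, -83.2, 28.1]
tcp_rot: [3.139, 0.008, 0.446]
contact_force: [-5.4, -3.6, 3.4]
grip_width: 0.3
```

```bash
python3 -m inch '[0.04,0.02,0,0,0,0,-1,0.08,0.038,0,0,0,0,-1,0.12,0.057,0,0,0,0,-1,0.16,0.076,0,0,0,0,-1,0.18,0.085,0,0,0,0,-1]'
```

```text
time: 14.85
tool_pos: [517.5, -82.7, 28.2]
tcp_rot: [3.139, 0.01, 0.446]
contact_force: [-5.0, -3.5, 3.8]
grip_width: 0.2
```

```bash
python3 -m inch '[0.05,0.024,0,0,0,0,-1,0.1,0.047,0,0,0,0,-1,0.15,0.07,0,0,0,0,-1,0.2,0.095,0,0,0,0,-1,0.25,0.118,0,0,0,0,-1]'
```

```text
time: 15.35
tool_pos: [519.2, -81.9, 28.2]
tcp_rot: [3.14, 0.011, 0.446]
contact_force: [-4.7, -3.7, 4.0]
grip_width: 0.2
```

```bash
python3 -m inch '[0.03,0.015,0,0,0,0,-1,0.06,0.03,0,0,0,0,-1,0.09,0.043,0,0,0,0,-1,0.12,0.057,0,0,0,0,-1,0.15,0.07,0,0,0,0,-1]'
```

```text
time: 15.85
tool_pos: [520.2, -81.5, 28.2]
tcp_rot: [3.14, 0.012, 0.446]
contact_force: [-5.2, -4.0, 3.2]
grip_width: 0.4
```

```bash
python3 -m inch '[0.03,0.015,0,0,0,0,-1,0.06,0.03,0,0,0,0,-1,0.09,0.043,0,0,0,0,-1,0.12,0.057,0,0,0,0,-1,0.15,0.07,0,0,0,0,-1]'
```

```text
time: 16.35
tool_pos: [521.2, -81.0, 28.2]
tcp_rot: [3.14, 0.014, 0.446]
contact_force: [-4.1, -3.9, 3.0]
grip_width: -0.1
```

```bash
python3 -m inch '[0.03,0.015,0,0,0,0,-1,0.06,0.03,0,0,0,0,-1,0.09,0.043,0,0,0,0,-1,0.12,0.057,0,0,0,0,-1,0.15,0.07,0,0,0,0,-1]'
```

```text
time: 16.85
tool_pos: [522.1, -80.5, 28.2]
tcp_rot: [3.14, 0.015, 0.446]
contact_force: [-4.9, -3.2, 3.3]
grip_width: 0.4
```

```bash
python3 -m inch '[0.04,0.019,0,0,0,0,-1,0.08,0.038,0,0,0,0,-1,0.11,0.052,0,0,0,0,-1,0.14,0.066,0,0,0,0,-1,0.16,0.075,0,0,0,0,-1]'
```

```text
time: 17.35
tool_pos: [523.2, -80.0, 28.2]
tcp_rot: [3.14, 0.016, 0.446]
contact_force: [-5.0, -3.1, 3.7]
grip_width: 0.4
```

```bash
python3 -c "
from h import *
shot('scene','d2',(190,270,210,310),6,False)"
```

```text
17.4 [523.2 -80.   28.2] [3.14  0.016 0.446] [-5.  -3.2  4.1] [-0.29  0.54  1.7  -0.01  0.91  0.84]
```

View pics/d2.png

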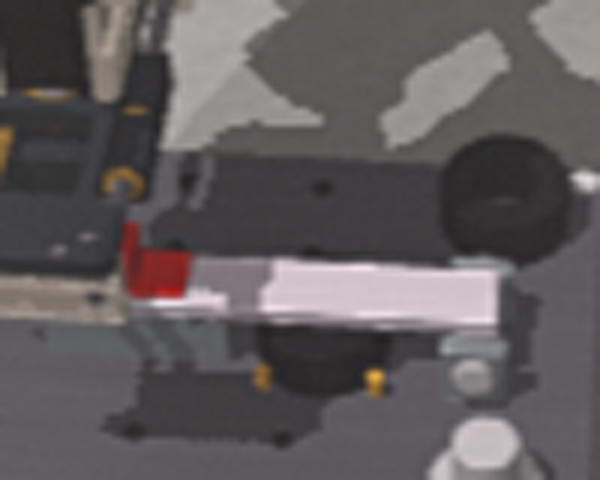

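```bash
python3 -m inch '[0.04,0.019,0,0,0,0,-1,0.08,0.038,0,0,0,0,-1,0.11,0.052,0,0,0,0,-1,0.14,0.066,0,0,0,0,-1,0.16,0.075,0,0,0,0,-1]'
```

```text
time: 17.9
tool_pos: [524.3, -79.5, 28.2]
tcp_rot: [3.14, 0.017, 0.447]
contact_force: [-6.2, -4.4, 3.9]
grip_width: 0.3
```

```bash
python3 -m inch '[0.04,0.019,0,0,0,0,-1,0.08,0.038,0,0,0,0,-1,0.11,0.052,0,0,0,0,-1,0.14,0.066,0,0,0,0,-1,0.16,0.075,0,0,0,0,-1]'
```

```text
time: 18.4
tool_pos: [525.4, -78.9, 28.3]
tcp_rot: [3.141, 0.018, 0.447]
contact_force: [-4.4, -3.3, 3.3]
grip_width: 0.2
```

```bash
python3 -m inch '[0.04,0.019,0,0,0,0,-1,0.08,0.038,0,0,0,0,-1,0.11,0.052,0,0,0,0,-1,0.14,0.066,0,0,0,0,-1,0.16,0.075,0,0,0,0,-1]'
```

```text
time: 18.9
tool_pos: [526.5, -78.4, 28.3]
tcp_rot: [3.141, 0.019, 0.447]
contact_force: [-5.6, -2.8, 3.3]
grip_width: 0.2
```

```bash
python3 -m inch '[0.04,0.019,0,0,0,0,-1,0.08,0.038,0,0,0,0,-1,0.11,0.052,0,0,0,0,-1,0.14,0.066,0,0,0,0,-1,0.16,0.075,0,0,0,0,-1]'
```

```text
time: 19.4
tool_pos: [527.6, -77.9, 28.3]
tcp_rot: [3.141, 0.02, 0.447]
contact_force: [-5.8, -4.2, 4.4]
grip_width: 0.3
```

```bash
python3 -m inch '[0.04,0.019,0,0,0,0,-1,0.08,0.038,0,0,0,0,-1,0.11,0.052,0,0,0,0,-1,0.14,0.066,0,0,0,0,-1,0.16,0.075,0,0,0,0,-1]'
```

```text
time: 19.9
tool_pos: [528.6, -77.4, 28.3]
tcp_rot: [3.141, 0.021, 0.447]
contact_force: [-5.5, -3.4, 4.0]
grip_width: 0.3
```

```bash
python3 -m inch '[0.04,0.019,0,0,0,0,-1,0.08,0.038,0,0,0,0,-1,0.12,0.057,0,0,0,0,-1,0.15,0.071,0,0,0,0,-1,0.16,0.075,0,0,0,0,-1]'
```

```text
time: 20.4
tool_pos: [529.7, -76.9, 28.3]
tcp_rot: [3.142, 0.022, 0.447]
contact_force: [-4.8, -4.2, 4.0]
grip_width: 0.6
```

```bash
python3 -m inch '[0.04,0.019,0,0,0,0,-1,0.08,0.038,0,0,0,0,-1,0.12,0.057,0,0,0,0,-1,0.15,0.071,0,0,0,0,-1,0.16,0.075,0,0,0,0,-1]'
```

```text
time: 20.9
tool_pos: [530.8, -76.3, 28.3]
tcp_rot: [-3.141, 0.024, 0.447]
contact_force: [-6.0, -3.9, 3.4]
grip_width: 0.7
```

```bash
python3 -m inch '[0.04,0.019,0,0,0,0,-1,0.08,0.038,0,0,0,0,-1,0.12,0.057,0,0,0,0,-1,0.15,0.071,0,0,0,0,-1,0.16,0.075,0,0,0,0,-1]'
```

```text
time: 21.4
tool_pos: [531.9, -75.8, 28.3]
tcp_rot: [-3.141, 0.025, 0.447]
contact_force: [-4.7, -2.9, 5.2]
grip_width: 0.4
```

```bash
python3 -m inch '[0.04,0.019,0,0,0,0,-1,0.08,0.038,0,0,0,0,-1,0.12,0.057,0,0,0,0,-1,0.15,0.071,0,0,0,0,-1,0.16,0.075,0,0,0,0,-1]'
```

```text
time: 21.9
tool_pos: [533.0, -75.3, 28.3]
tcp_rot: [-3.141, 0.026, 0.447]
contact_force: [-5.2, -2.9, 2.8]
grip_width: 0.6
```

```bash
python3 -m inch '[0.04,0.019,0,0,0,0,-1,0.08,0.038,0,0,0,0,-1,0.12,0.057,0,0,0,0,-1,0.15,0.071,0,0,0,0,-1,0.16,0.075,0,0,0,0,-1]'
```

```text
time: 22.4
tool_pos: [534.0, -74.8, 28.4]
tcp_rot: [-3.141, 0.027, 0.448]
contact_force: [-4.1, -2.4, 3.4]
grip_width: 0.5
```

```bash
python3 -m inch '[0.04,0.019,0,0,0,0,-1,0.08,0.038,0,0,0,0,-1,0.12,0.057,0,0,0,0,-1,0.15,0.071,0,0,0,0,-1,0.16,0.075,0,0,0,0,-1]'
```

```text
time: 22.9
tool_pos: [535.1, -74.3, 28.3]
tcp_rot: [-3.141, 0.028, 0.448]
contact_force: [-4.7, -3.4, 3.5]
grip_width: 0.6
```

```bash
python3 -m inch '[0.04,0.019,0,0,0,0,-1,0.08,0.038,0,0,0,0,-1,0.12,0.057,0,0,0,0,-1,0.15,0.071,0,0,0,0,-1,0.16,0.075,0,0,0,0,-1]'
```

```text
time: 23.4
tool_pos: [536.2, -73.8, 28.4]
tcp_rot: [-3.14, 0.029, 0.448]
contact_force: [-5.0, -3.3, 4.6]
grip_width: 0.3
```

```bash
python3 -m inch '[0.04,0.019,0,0,0,0,-1,0.08,0.038,0,0,0,0,-1,0.12,0.057,0,0,0,0,-1,0.15,0.071,0,0,0,0,-1,0.16,0.075,0,0,0,0,-1]'
```

```text
time: 23.9
tool_pos: [537.2, -73.3, 28.4]
tcp_rot: [-3.14, 0.031, 0.448]
contact_force: [-4.7, -2.9, 4.0]
grip_width: 0.4
```

```bash
python3 -m inch '[0.04,0.019,0,0,0,0,-1,0.08,0.038,0,0,0,0,-1,0.12,0.057,0,0,0,0,-1,0.15,0.071,0,0,0,0,-1,0.16,0.075,0,0,0,0,-1]'
```

```text
time: 24.4
tool_pos: [538.3, -72.8, 28.4]
tcp_rot: [-3.14, 0.032, 0.448]
contact_force: [-4.6, -2.2, 3.1]
grip_width: 0.3
```

```bash
python3 -m inch '[0.04,0.019,0,0,0,0,-1,0.08,0.038,0,0,0,0,-1,0.12,0.057,0,0,0,0,-1,0.15,0.071,0,0,0,0,-1,0.16,0.075,0,0,0,0,-1]'
```

```text
time: 24.9
tool_pos: [539.3, -72.2, 28.4]
tcp_rot: [-3.14, 0.033, 0.448]
contact_force: [-6.0, -3.2, 3.5]
grip_width: 0.5
```

```bash
python3 -m inch '[0.04,0.019,0,0,0,0,-1,0.08,0.038,0,0,0,0,-1,0.12,0.057,0,0,0,0,-1,0.15,0.071,0,0,0,0,-1,0.16,0.075,0,0,0,0,-1]'
```

```text
time: 25.4
tool_pos: [540.3, -71.8, 28.4]
tcp_rot: [-3.139, 0.034, 0.448]
contact_force: [-5.3, -3.5, 4.1]
grip_width: 0.4
```

```bash
python3 -m inch '[0.04,0.019,0,0,0,0,-1,0.08,0.038,0,0,0,0,-1,0.12,0.057,0,0,0,0,-1,0.15,0.071,0,0,0,0,-1,0.16,0.075,0,0,0,0,-1]'
```

```text
time: 25.9
tool_pos: [540.5, -71.6, 28.5]
tcp_rot: [-3.139, 0.037, 0.448]
contact_force: [-7.7, -5.7, 5.2]
grip_width: 0.6
```

```bash
python3 -m inch '[0.08,0.038,0,0,0,0,-1,0.12,0.057,0,0,0,0,-1,0.16,0.075,0,0,0,0,-1,0.18,0.085,0,0,0,0,-1,0.18,0.085,0,0,0,0,-1]'
```

```text
time: 26.4
tool_pos: [540.6, -71.6, 28.5]
tcp_rot: [-3.138, 0.041, 0.449]
contact_force: [-8.2, -5.6, 5.8]
grip_width: 0.1
```

```bash
python3 -m inch '[0.1,0.047,0,0,0,0,-1,0.15,0.07,0,0,0,0,-1,0.2,0.095,0,0,0,0,-1,0.23,0.108,0,0,0,0,-1,0.23,0.108,0,0,0,0,-1]'
```

```text
time: 26.9
tool_pos: [540.7, -71.5, 28.6]
tcp_rot: [-3.137, 0.046, 0.449]
contact_force: [-11.1, -7.0, 7.6]
grip_width: 1.1
```

```bash
python3 -m inch '[-0.25,-0.12,0,0,0,0,-1,-0.4,-0.19,0,0,0,0,-1,-0.5,-0.24,3,0,0,0,0.3,-1.5,-0.7,6,0.6,-1.2,0,0.3,-3,-1.4,7,1.1,-2.4,0,0.3]'; python3 -c "
from h import *
shot('scene','e1',(190,270,200,310),6,False)"
```

```text
time: 27.4
tool_pos: [513.3, -85.5, 101.2]
tcp_rot: [3.141, -0.007, 0.45]
contact_force: [-0.8, 0.6, -0.7]
grip_width: 20.2
27.45 [510.3 -86.3 101.5] [-3.141 -0.005  0.45 ] [-1.8 -0.8  0.8] [-0.32  0.41  1.67  0.    1.05  0.8 ]
```

View pics/e1.png

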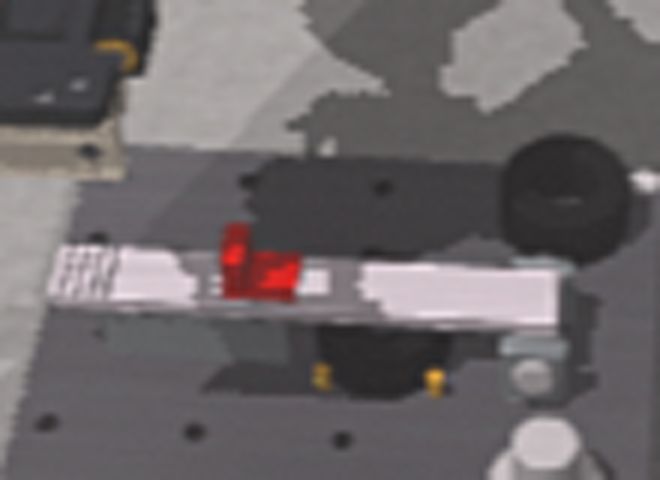

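```bash
python3 -m inch '[-0.9,-0.47,-1,0,0,0,0.3,-0.9,-0.47,-3,0,0,0,0.3,-0.9,-0.47,-5,0,0,0,0.3,-0.9,-0.47,-5,0,0,0,0.3,-0.9,-0.47,-5,0,0,0,0.3]'
```

```text
time: 27.95
tool_pos: [501.6, -90.7, 51.4]
tcp_rot: [-3.141, -0.005, 0.45]
contact_force: [0.1, 0.0, 0.6]
grip_width: 58.8
```

Opening is 59 mm, the pose is centred over the grip, and nothing is touching. Next I'll lower around the strap.

```bash
python3 -m inch '[0,0,-1.5,0,0,0,0.3,0,0,-3,0,0,0,0.3,0,0,-4,0,0,0,0.3,0,0,-5,0,0,0,0.3,0,0,-5.2,0,0,0,0.3]'; python3 -c "
from h import *
shot('scene','e2',(160,280,150,310),5,False)"
```

```text
time: 28.45
tool_pos: [501.4, -90.6, -1.2]
tcp_rot: [-3.14, -0.004, 0.45]
contact_force: [0.0, 0.0, -0.5]
grip_width: 59.6
28.5 [501.5 -90.6  -1. ] [-3.14  -0.005  0.45 ] [-0.8 -0.1 -0.6] [-0.33  0.55  1.8   0.01  0.8   0.78]
```

View pics/e2.png

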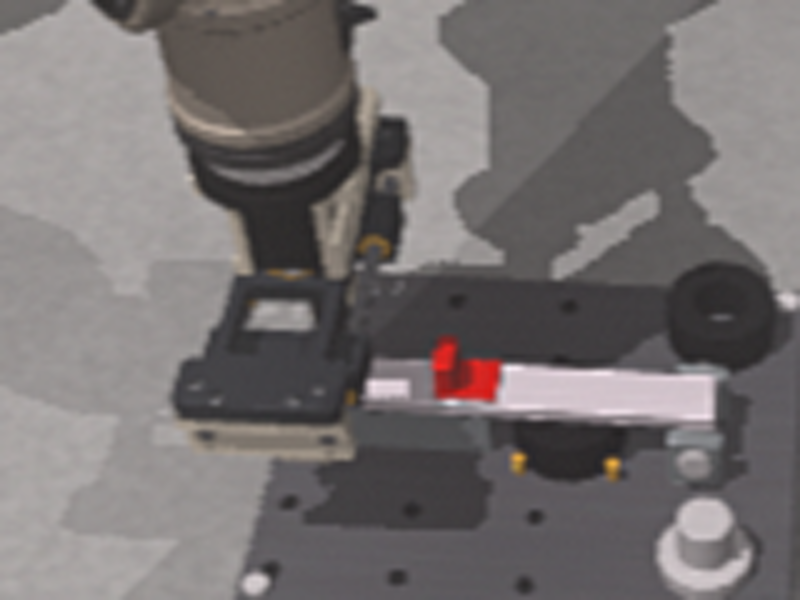

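```bash
python3 -m inch '[0,0,0,0,0,0,-1,0,0,0,0,0,0,-1,0,0,0,0,0,0,-1,0,0,0,0,0,0,-1,0,0,0,0,0,0,-1]'
```

```text
time: 29.0
tool_pos: [500.9, -89.4, -0.9]
tcp_rot: [-3.138, -0.005, 0.449]
contact_force: [-1.9, 4.2, 2.6]
grip_width: 27.9
```

```bash
python3 -m inch '[0,0,0,0,0,0,-1,0,0,0.05,0,0,0,-1,0,0,0.1,0,0,0,-1,0,0,0.15,0,0,0,-1,0,0,0.2,0,0,0,-1]'
```

```text
time: 29.5
tool_pos: [501.0, -89.2, 1.0]
tcp_rot: [-3.138, -0.005, 0.448]
contact_force: [3.1, 2.0, -5.8]
grip_width: 27.6
```

```bash
python3 -m inch '[0,0,0.1,0,0,0,-1,0,0,0.2,0,0,0,-1,0,0,0.3,0,0,0,-1,0,0,0.4,0,0,0,-1,0,0,0.5,0,0,0,-1]'
```

```text
time: 30.0
tool_pos: [501.5, -89.1, 6.1]
tcp_rot: [-3.138, -0.005, 0.449]
contact_force: [5.0, 3.4, -7.0]
grip_width: 27.4
```

```bash
python3 -m inch '[0.1,0.05,0.76,0,0,0,-1,0.22,0.1,1.5,0,0,0,-1,0.36,0.17,2.26,0,0,0,-1,0.54,0.26,3,0,0,0,-1,0.75,0.35,3.74,0,0,0,-1]'; python3 -c "
from plant import bot; o=bot.get_obs(); print(o['moment'],o['tool_pos'])
import numpy as np
def P(a): a=np.radians(a); return 183.5*np.array([-np.cos(a),np.sin(a)])
for a0 in (18,34,50,66):
  for k in range(1,6):
    d=P(a0+k*3.2)-P(a0); print(a0,k,(d[0]*np.array([.0904,.0427])).round(2),(d[1]/10).round(2))
"
```

```text
time: 30.5
tool_pos: [508.9, -85.5, 44.3]
tcp_rot: [-3.138, -0.005, 0.449]
contact_force: [2.9, 0.8, -5.3]
grip_width: 27.7
[ 0.0632505  -0.16588181 -0.16938548] [508.9004802  -85.53622308  44.28001857]
18 1 [0.31 0.15] 0.97
18 2 [0.67 0.32] 1.91
18 3 [1.08 0.51] 2.83
18 4 [1.53 0.72] 3.73
18 5 [2.02 0.96] 4.59
34 1 [0.54 0.25] 0.83
34 2 [1.12 0.53] 1.63
34 3 [1.74 0.82] 2.39
34 4 [2.4  1.13] 3.12
34 5 [3.09 1.46] 3.8
50 1 [0.73 0.34] 0.64
50 2 [1.48 0.7 ] 1.23
50 3 [2.27 1.07] 1.77
50 4 [3.08 1.45] 2.26
50 5 [3.92 1.85] 2.71
66 1 [0.86 0.4 ] 0.39
66 2 [1.73 0.82] 0.73
66 3 [2.62 1.24] 1.01
66 4 [3.53 1.67] 1.24
66 5 [4.44 2.1 ] 1.41
```

Forces are low (about 6 N) and the strap follows. I'll continue along the arc.

```bash
python3 -m inch '[0.31,0.15,0.97,0,0,0,-1,0.67,0.32,1.91,0,0,0,-1,1.08,0.51,2.83,0,0,0,-1,1.53,0.72,3.73,0,0,0,-1,2.02,0.96,4.59,0,0,0,-1]'; python3 -c "
from h import *
shot('scene','f1',(100,280,150,330),3.3,False)"
```

```text
time: 31.0
tool_pos: [529.4, -75.9, 90.9]
tcp_rot: [-3.138, -0.005, 0.449]
contact_force: [3.3, 0.1, -7.5]
grip_width: 27.5
31.05 [530.4 -75.5  92.2] [-3.139 -0.007  0.449] [0.1 1.8 0.3] [-0.29  0.45  1.63  0.01  1.05  0.83]
```

View pics/f1.png

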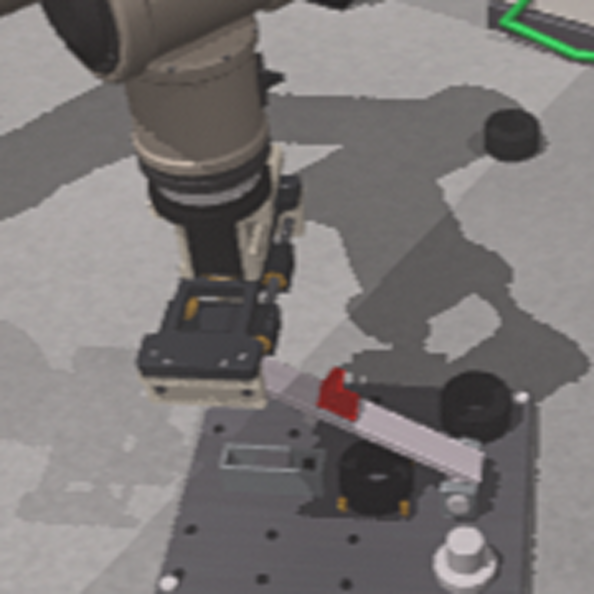

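The strap is up about 30° in the grip, with the tab at (338,393), the empty lock housing visible at (268,462) and the ring in its nest.

```bash
python3 -m inch '[0.55,0.26,0.82,0,0,0,-1,1.14,0.54,1.6,0,0,0,-1,1.76,0.83,2.35,0,0,0,-1,2.42,1.14,3.06,0,0,0,-1,3.1,1.47,3.73,0,0,0,-1]'
```

```text
time: 31.55
tool_pos: [561.7, -60.8, 129.9]
tcp_rot: [-3.139, -0.006, 0.449]
contact_force: [0.3, -1.6, -6.7]
grip_width: 27.8
```

```bash
python3 -m inch '[0.74,0.35,0.6,0,0,0,-1,1.5,0.71,1.16,0,0,0,-1,2.3,1.09,1.66,0,0,0,-1,3.13,1.48,2.12,0,0,0,-1,3.98,1.88,2.53,0,0,0,-1]'; python3 -c "
from plant import bot; import numpy as np; o=bot.get_obs(); p=o['tool_pos'];z=p[2]+14.5; print(p,o['moment'],np.degrees(np.arcsin(z/183.5)),(p[0]-666.6)*.904+(p[1]+12.7)*.427)
def P(a): a=np.radians(a); return 183.5*np.array([-np.cos(a),np.sin(a)])
for a0 in (66,68,70):
  for k in range(1,6):
    d=P(a0+k*3.8)-P(a0); print(a0,k,(d[0]*np.array([.0904,.0427])).round(2),(d[1]/10).round(2))"
```

```text
time: 32.05
tool_pos: [601.5, -42.1, 156.1]
tcp_rot: [-3.139, -0.005, 0.449]
contact_force: [-4.0, -2.5, -0.6]
grip_width: 27.7
[601.47580312 -42.0808217  156.14922674] [-0.72701938  0.69134919 -0.1268553 ] 68.42991117905757 -71.4178848478425
66 1 [1.02 0.48] 0.46
66 2 [2.06 0.97] 0.84
66 3 [3.13 1.48] 1.14
66 4 [4.21 1.99] 1.37
66 5 [5.3 2.5] 1.52
68 1 [1.03 0.49] 0.42
68 2 [2.09 0.99] 0.76
68 3 [3.16 1.49] 1.02
68 4 [4.25 2.01] 1.21
68 5 [5.35 2.53] 1.31
70 1 [1.05 0.49] 0.38
70 2 [2.11 1.  ] 0.68
70 3 [3.19 1.51] 0.9
70 4 [4.29 2.02] 1.04
70 5 [5.38 2.54] 1.1
```

```bash
python3 -m inch '[1.03,0.49,0.42,0,0,0,-1,2.09,0.99,0.76,0,0,0,-1,3.16,1.49,1.02,0,0,0,-1,4.25,2.01,1.21,0,0,0,-1,5.35,2.53,1.31,0,0,0,-1]'; python3 -m inch '[0,0,0,0,0,0,-1,0,0,0,0,0,0,-1,0,0,0,0,0,0,-1,0,0,0,0,0,0,-1,0,0,0,0,0,0,-1]'; python3 -c "
from h import *
shot('scene','f2',(60,280,150,370),2.7,False)"
```

```text
time: 32.55
tool_pos: [655.4, -16.7, 170.9]
tcp_rot: [-3.14, -0.005, 0.449]
contact_force: [-2.9, -2.8, 1.7]
grip_width: 27.5
time: 33.05
tool_pos: [655.5, -16.7, 170.9]
tcp_rot: [-3.14, -0.005, 0.449]
contact_force: [2.1, -0.1, -4.5]
grip_width: 27.9
33.1 [655.5 -16.7 171. ] [-3.14  -0.005  0.449] [ 2.8 -0.  -5.1] [-0.14  0.6   1.15  0.    1.39  0.98]
```

View pics/f2.png

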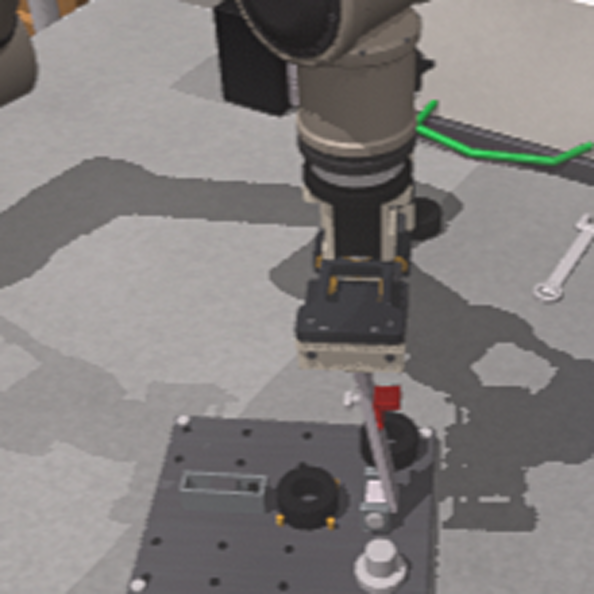

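The strap stands nearly upright from (360,375) to (385,510), and the ring is in its nest at (308,497). I'll release and lift straight off.

```bash
python3 -m inch '[0,0,0,0,0,0,0.3,0,0,0,0,0,0,0.3,0,0,0,0,0,0,0.3,0,0,0,0,0,0,0.3,0,0,0,0,0,0,0.3]';  python3 -m inch '[0,0,1.5,0,0,0,0.3,0,0,3,0,0,0,0.3,0,0,5,0,0,0,0.3,0,0,7,0,0,0,0.3,0,0,9,0,0,0,0.3]'; python3 -m inch '[-3,-2,1,0,0,0,0.3,-7,-4,2,0,0,0,0.3,-11,-6,3,0,0,0,0.3,-14,-8,3,0,0,0,0.3,-14,-8,3,0,0,0,0.3]';python3 -c "
from h import *
shot('scene','g1',(100,300,150,350),3,False)
shot('top','g2',(100,280,200,440),3,False)"
```

```text
time: 33.6
tool_pos: [655.4, -16.7, 171.2]
tcp_rot: [-3.14, -0.005, 0.449]
contact_force: [-0.5, 0.1, -0.0]
grip_width: 58.8
time: 34.1
tool_pos: [655.3, -16.6, 262.0]
tcp_rot: [-3.14, -0.005, 0.449]
contact_force: [0.3, -0.1, 0.1]
grip_width: 59.4
time: 34.6
tool_pos: [512.5, -98.4, 293.4]
tcp_rot: [3.141, -0.005, 0.446]
contact_force: [0.7, 0.2, 0.4]
grip_width: 59.9
34.65 [514.2 -97.6 293.1] [-3.141 -0.006  0.446] [ 0.9 -0.2 -0.3] [-0.34  0.28  1.33  0.    1.53  0.79]
34.7 [515.1 -97.  292.7] [-3.141 -0.006  0.448] [ 0.2 -0.4  0.1] [-0.34  0.28  1.33  0.01  1.53  0.79]
```

View pics/g1.png

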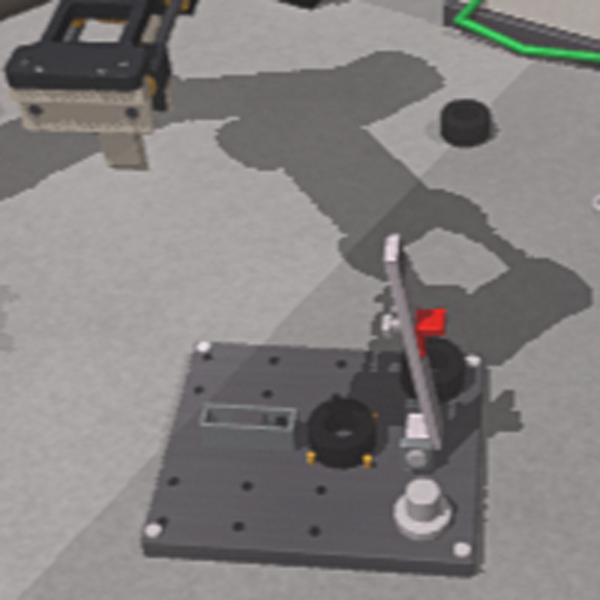

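View pics/g2.png

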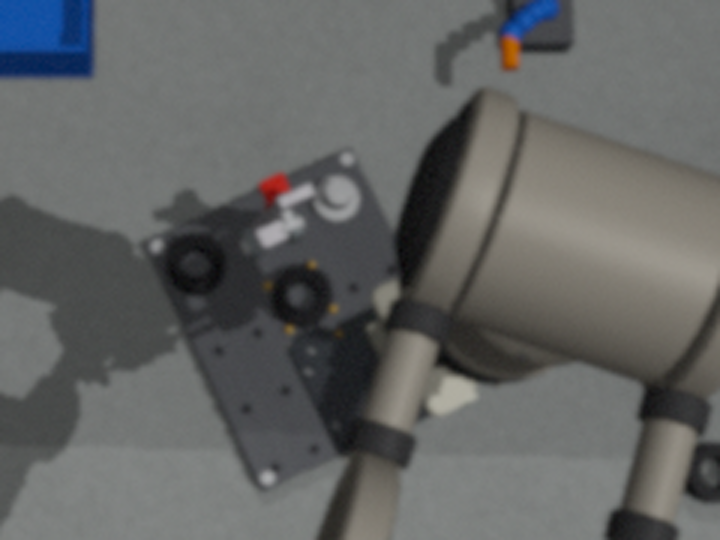

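The strap stands by itself from (392,240) to (432,445) in scene. The ring is level between its pins at (342,433), and the spare ring and plug are in place. A quick angle check before I hand in.

```bash
python3 - <<'E'
from h import *
c=bot.calibration('scene');T=np.linalg.inv(c['cam_to_world'])
e=np.array([.904,.427,0]);H=np.array([666.6,-12.7,42])
for th in (1.15,1.25,1.35,1.45,1.55):
    x,z=-197*np.cos(th)+13.5*np.sin(th),197*np.sin(th)+13.5*np.cos(th)
    p=T@np.r_[H+e*x+[0,0,z],1];print(th,(c['fx']*p[0]/p[2]+c['cx']-150)*3,(c['fy']*p[1]/p[2]+c['cy']-100)*3)
E
python3 -m inch '[0,0,0,0,0,0,0.3,0,0,0,0,0,0,0.3,0,0,0,0,0,0,0.3,0,0,0,0,0,0,0.3,0,0,0,0,0,0,0.3]'
```

```text
1.15 321.9815992444434 255.4429210358416
1.25 348.12494654797973 250.2916937359576
1.35 375.3916659280059 247.18147035037248
1.45 403.39319003001356 246.18965032129668
1.55 431.71736535758464 247.35309200241966
time: 35.2
tool_pos: [515.3, -96.8, 292.4]
tcp_rot: [-3.14, -0.006, 0.448]
contact_force: [0.8, -0.2, 0.6]
grip_width: 59.6
```

```bash
python3 -c "
from plant import bot
bot.close_job(); print(bot.get_obs()['time'])"
```

```text
the job is handed in; nothing more can be done
the job is handed in; nothing more can be done
```

The clamp is open and the job is handed in, at about 35 s of the 48 s allowed; no verdict was reported.

- **Tab:** I slid it about 27 mm towards the hinge at roughly 7 N, until it stopped moving against the sprung stop. The last push reached about 13 N along the strap and 15 N in all. That is slightly over the 11–14 N asked for and right at the 15 N strain figure, but under the 20 N limit.
- **Strap:** I gripped the free end and raised it, with 5–10 N on the tool. The lock had let go. I then opened the fingers and drew the arm clear.
- **Last checks:** The strap stands on its own at about 1.4 rad by the scene camera. The ring is level between its four pins by eye, and the spare ring and plug look where they were. I did not measure the rings or the plug, and I did not compare the parts on the table with their starting places. The tool force was about 0–1 N, so the robot was touching nothing.
- **Disagreement found:** The reported tool height was about 38.5 mm lower than the real fingertips. I saw it in the pictures and confirmed it by touching the bare table with about 16 N. I allowed for this offset from then on; the position in x and y agreed.

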